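Rock a stuck tapered stopper out of a clear organizer and stow it under the sliding lid

TASK

The tapered stopper is jammed in the neck of the clear organizer and blocks its sliding lid: work it loose by rocking it side to side while lifting, because a straight pull would lift the whole light organizer, which must stay down on the shelf. Stand the stopper upright on the oak coaster and let go, slide the lid fully open across the empty neck, then pick the stopper up again and stow it upright on the floor of the bay that the lid uncovered, with its wide way along the bay. Do not knock the stopper over and leave the hub cover, lug wrench and clip hanger where they are.

Things in the scene. Friction and masses are not known exactly. Their poses are not given: they have to be found in the camera images.
- stopper: Tapered stopper, 100 mm tall, 0.2 kg, starting upright and jammed in the organizer's neck, axes parallel to the organizer's. Origin: centre of its flat foot, z up. Black rubber body to 50 mm height: 36 mm thick (its y), 48 mm wide (its x) at the foot growing to 58 mm. Above it a wooden handle to 100 mm height, 30 mm (y) by 50 mm (x).
- jaws (a point): Midpoint between the two sprung rubber jaws in the neck, 19 mm above the seated stopper's foot: a good pivot for rocking. They squeeze its tapered x faces. A straight pull needs 20 to 35 N; while it swings about its x axis, about 0.15 rad to +y and -y (9 mm free each side), it rises 2 to 3 mm a swing for far less. Their grip fades and ends 20 mm up.
- organizer_base (a point): Clear two-tier organizer, centre of its underside: z up, y along its length to the bay end, x across. 100 mm (x) by 246 mm (y -113 to +133), rim 140 mm high. Two cheeks beside the neck (x beyond +-36 mm, y -81 to -19, 180 mm high) leave the handle to be gripped there only across its 30 mm (fingers closing along y).
- organizer (a joint): How far the organizer has been lifted off the shelf, in m: 0 down, upper stop 0.04. Guides let it move only straight up, not slide or tip; a pull of more than its weight (about 15 N) lifts it, and it falls back when let go.
- neck (a point): Centre of the ledge in the neck where the stopper's foot rests at the start, 105 mm above the organizer's underside, at its y = -50 mm. The neck is 54 mm long in y; its end walls end 140 mm high.
- bay_floor (a point): Centre of the bay's floor, 52 mm above the organizer's underside at its y = +64 mm. The bay is an open trough 148 mm long (y), 52 mm wide (x), walls 140 mm high, under the closed lid. The stopper fits only with its wide way along it; its handle's top then stands 12 mm above the walls and is held across its 50 mm width, fingers closing along y.
- lid (a joint): How far the clear sliding lid is open, in m: 0 covers the bay, 0.126 fully open. It slides along the organizer's -y; friction about 2 N. With the stopper in the neck it stops after about 12 mm.
- lid_ridge (a point): Centre of the top face of the upright grip ridge on the lid: 14 mm thick (organizer's y), 40 mm wide (x), 30 mm high above the lid's top, which is 150 mm above the organizer's underside. Moves with the lid.
- coaster: Square oak coaster, 110 mm, 10 mm thick, fixed to the shelf. Origin: centre of its underside.
- hub_cover: Bystander: round domed hub cover of hard silicone, 90 mm across, 32 mm high, loose. Origin: centre of its underside.
- lug_wrench: Bystander: steel lug wrench lying on the shelf, 200 mm long, socket end at its -x, short cross bar at +x, 30 mm high, loose. Origin under its middle.
- clip_hanger: Bystander: stainless spring clip hanger lying flat, 160 mm bar along its x with two clips, hook to its +y, 22 mm high, loose. Origin under its middle.
Not all that is in view belongs to the job. What is meant by the stopper is not pink, and is the larger of those in its own colour.

How it is judged:
By the outcome, as a careful person would: the job done as asked, in the order asked, and still so for the second after the job is handed in, with the robot touching nothing.
It also fails if it takes over 72 s, if anything falls off the work surface, if the arm or the gripper's body presses on something with over 40 N, if the wrist force passes 120 N, or if a joint passes its speed limit or range.

ROBOT

A 7-joint arm with a two-finger parallel gripper is mounted at the origin on the work surface. World frame = base frame: x ahead of the robot, y to its left, z up, the work surface at z = 0. Lengths are in m, angles in rad, forces in N, time in s.
With the tool pointing down it reaches from about 0.425 to 0.925 m from the base axis. Payload 6.8 kg.
Tool frame: the origin (TCP) lies midway between the tips of the shut fingers; the grasp point (between the pads) lies 19 mm behind it; y points along the fingers, z is the direction in which the jaws open and shut, and the axes are right-handed (so a half turn about y gives the same grasp; the last joint's range is limited). The gripper opens to 85 mm and grips with 20 to 120 N. Pads are 22 mm wide; open, the fingers measure 114 mm over their backs; the gripper's body (76 mm by 85 mm) begins 54 mm behind the grasp point. The pads swing forward as they close: fully open they stand 13 mm farther back than shut.
Start: joints at [1.064, 0.477, 0.022, 1.555, -0.011, 1.109, -0.083], TCP at [0.262, -0.622, 0.231] pointing down, gripper open.
Joint ranges: [-2.96, 2.96], [-0.34, 2.1], [-1.41, 1.46], [0.24, 2.44], [-1.37, 4.51], [0.17, 1.92], [-2.96, 2.96]. Speed limits (rad/s): [2.39, 2.39, 3.14, 3.14, 3.14, 3.14, 3.14].

INTERFACE

Orientations are given as a unit quaternion [w, x, y, z].
In Python, from station import bot gives the robot as it stands. The module is installed in compiled form; this text tells all that it offers.
- The arm moves only by the shell command python3 -m crank 'ROWS' [FORCE]. ROWS is JSON, a list of rows, each an object with "linear": the shift along the tool's x, y, z in m, a list of three; "dr": the turn, a rotation vector about the tool's x, y, z in degrees, a list of three; "hand": the gripper command: -1 is shut, 1 is fully open, values between are in proportion. A call has 1 to 10 rows; each row is the pose to reach, as a shift and turn from the pose commanded when the call began, along the tool's axes at that moment; what a row does not reach only later rows make up. A row lasts 1/12 s, in which the tool goes at most 41.7 mm and 7.16 degrees, less where a joint would pass 70% of its speed; a pose out of reach is approached as far as the arm can. A call with a gripper value outside its range is refused whole. The fingers move at their own pace and stop on an object; FORCE is the grip in N (left out, the last holds). Time passes only in rows, so rows that repeat a pose let the fingers close. It gives the time, the measured TCP pose, the force and the opening at its end, in the units of the state.
- bot.get_obs(): the state, without advancing time (a new reading comes with each control period).
- bot.read_camera(name): name is "side" or "top" or "wrist"; returns the picture (480x640x3 uint8, blue, green, red); there is no depth.
- bot.camera_params(name): a dict with "K" (3x3 intrinsics, pixels), "k1" (the pictures are not rectified: a ray, as slopes to the right and down, at radius r is drawn at 1 + k1 r^2 times it, then the intrinsics apply), "R" (3x3) and "t" (3): a world point X has camera coordinates R X + t; the wrist camera has in their place "hand_eye" (4x4, takes a point from camera to tool coordinates, whose origin is the TCP and whose axes are the tool frame's). Camera axes: x right, y down, z forward; pixel columns grow to the right and rows downward; lengths in m; the calibration is good to about 2 mm. A picture is of the moment at which its call begins: read the wrist's pose just before it. camera_params takes no time and is no camera call.
- bot.hand_in(): hands the job in, once; it reports no verdict.
Trained networks look in the newest picture that a camera, given by its name, has taken for a name from the list of things; names that differ only in an ending like _2 or _b are one class to them, and where a whole thing is asked for, a point or a joint stands for the part that bears it (a point fixed in the world has none). Each returns a list of dicts, best first, with "score" (0 to 1); they miss things now and then, are a little off and sometimes report something else, mostly with a low value. They report only what shows in the picture. A call takes as long as a camera call. They do not tell look-alikes from the thing itself.
- bot.search_frame(camera, target): "extent" ([left, top, right, bottom] in pixels, round what is visible of it).
- bot.cut_out(camera, target): "pixels" (480x640 bool, what is visible of it) and "extent" ([left, top, right, bottom] in pixels, round what is visible of it).
- bot.place_of(camera, target): "xy" ([column, row] in pixels: a listed point, or the origin of a listed thing).
The state is a dict: "t": time; "q": joint angles; "joint_vel": joint speeds; "joint_torque": joint torques, N m; "eef_pos": TCP position; "tool_rot": TCP orientation; "contact_force": force on the tool from outside, world axes, zero at the start; "torque": the same for the moment, N m; "gripper_width": opening from 0.0 (shut) to 1.0 (fully open).
Only numpy, scipy, OpenCV 4.12 (cv2) and the standard library are available. Lean on these libraries where they do the work, as an engineer would, in place of code of your own. Each camera call takes 0.05 s, during which the arm holds its last target. There are 200 camera calls.

## Working session

There is one attempt and no reset: what is moved stays moved. The work goes in short steps, Python scripts to look and compute and a shell command to move; the robot and the scene stay as the last step left them, time stands still between calls to the robot, and variables do not carry over. Pictures are saved under pics/ and viewed, about 8 in all and at most 12, crops included, and the job is handed in when it is done.

```bash
mkdir -p pics; python3 - <<'E'
from station import bot
import cv2,numpy as np
o=bot.get_obs();print({k:np.round(v,3).tolist() for k,v in o.items()})
for c in["side","top"]:
    im=bot.read_camera(c);cv2.imwrite(f"pics/{c}0.png",im)
    p=bot.camera_params(c);print(c,np.round(p["K"],1).tolist(),p["k1"],np.round(p["R"],4).tolist(),np.round(p["t"],4).tolist())
    for n in["stopper","jaws","neck","organizer_base","bay_floor","lid_ridge","coaster","hub_cover","lug_wrench","clip_hanger"]:
        print(n,[(round(float(d["score"]),2),np.round(d["xy"]).tolist()) for d in bot.place_of(c,n)][:4])
print(bot.camera_params("wrist"))
E
```

```text
{'t': 0.0, 'q': [1.064, 0.478, 0.022, 1.556, -0.011, 1.109, -0.083], 'joint_vel': [0.0, -0.0, 0.001, -0.001, 0.002, -0.0, -0.0], 'joint_torque': [-0.001, -59.646, 1.607, -28.121, 0.012, 0.009, 0.0], 'eef_pos': [0.262, -0.622, 0.23], 'tool_rot': [0.14, -0.14, 0.694, -0.692], 'contact_force': [-0.034, 0.03, -0.476], 'torque': [0.055, -0.026, 0.009], 'gripper_width': 1.005}
side [[491.3, 0.0, 317.2], [0.0, 491.3, 239.5], [0.0, 0.0, 1.0]] -0.13766713585459078 [[0.9761, -0.2171, 0.0059], [-0.1666, -0.7657, -0.6212], [0.1394, 0.6054, -0.7836]] [-0.567, 0.1758, 1.101]
stopper [(0.9, [240.0, 283.0]), (0.73, [287.0, 246.0]), (0.7, [338.0, 256.0]), (0.53, [280.0, 178.0])]
jaws [(0.93, [288.0, 242.0])]
neck [(0.7, [285.0, 250.0])]
organizer_base []
bay_floor []
lid_ridge [(0.8, [276.0, 178.0])]
coaster [(0.57, [263.0, 189.0]), (0.49, [362.0, 204.0])]
hub_cover [(0.73, [320.0, 401.0]), (0.61, [405.0, 296.0])]
lug_wrench [(0.9, [405.0, 294.0])]
clip_hanger [(0.68, [359.0, 202.0])]
top [[448.0, 0.0, 320.3], [0.0, 448.0, 233.4], [0.0, 0.0, 1.0]] 0.039313575457937955 [[0.1727, -0.985, 0.0064], [-0.9
[... 244 characters left out ...]
252.0, 257.0])]
coaster [(0.57, [192.0, 268.0])]
hub_cover [(0.56, [191.0, 268.0])]
lug_wrench [(0.63, [378.0, 200.0])]
clip_hanger [(0.93, [263.0, 185.0])]
{'K': array([[428.97097516,   0.        , 325.57514903],
       [  0.        , 428.97097516, 245.89018644],
       [  0.        ,   0.        ,   1.        ]]), 'k1': -0.006901786007692481, 'hand_eye': array([[ 3.32221582e-04,  9.62367981e-01,  2.71749442e-01,
        -6.78977134e-02],
       [-8.63188617e-04, -2.71749080e-01,  9.62367753e-01,
        -1.41962297e-01],
       [ 9.99999572e-01, -5.54290362e-04,  7.40424177e-04,
        -2.06321538e-04],
       [ 0.00000000e+00,  0.00000000e+00,  0.00000000e+00,
         1.00000000e+00]])}
```

View pics/side0.png

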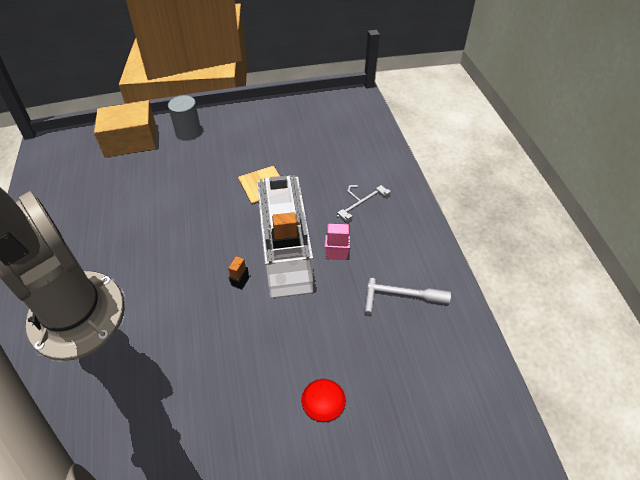

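View pics/top0.png

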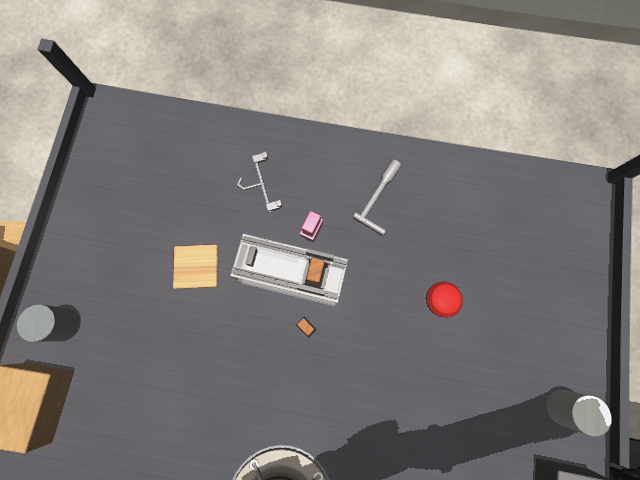

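Side and top views: stopper candidates, in the top picture, are the pink one (312,226), a small brown and black one (306,327), and the larger brown and black one in the neck (316,270). The last fits, because it isn't pink, it is the larger of its colour and it is jammed in the neck. The organizer's bay end points to the upper left, toward the coaster (195,267).

```bash
cat > h.py <<'E'
from station import bot
import cv2,numpy as np
from scipy.spatial.transform import Rotation as Ro
def cam(c):
    p=bot.camera_params(c)
    if c=="wrist":
        o=bot.get_obs();T=np.eye(4);T[:3,:3]=rot(o).as_matrix();T[:3,3]=o["eef_pos"]
        W=T@p["hand_eye"];R=W[:3,:3].T;t=-R@W[:3,3]
    else:R,t=np.array(p["R"]),np.array(p["t"])
    return p["K"],p["k1"],R,t
def rot(o):
    q=o["tool_rot"];return Ro.from_quat([q[1],q[2],q[3],q[0]])
def onz(C,px,z):
    K,k,R,t=C
    u=cv2.undistortPoints(np.array([[px]],float),K,np.array([k,0,0,0.]))[0,0]
    d=R.T@np.r_[u,1];c=-R.T@t
    return (c+d*(z-c[2])/d[2])
def proj(C,X):
    K,k,R,t=C;return cv2.projectPoints(np.array([X],float).reshape(-1,1,3),cv2.Rodrigues(R)[0],t,K,np.array([k,0,0,0.]))[0][:,0]
def face(m,C,z):
    c=max(cv2.findContours(m.astype(np.uint8),0,2)[0],key=cv2.contourArea)
    P=np.array([onz(C,p[0].astype(float),z)[:2] for p in c])*1000
    (x,y),s,a=cv2.minAreaRect(P.astype(np.float32));b=cv2.boxPoints(((x,y),s,a))
    e=b[1]-b[0];f=b[2]-b[1]
    if np.linalg.norm(f)>np.linalg.norm(e):e=f
    return np.round([x,y,*s,np.degrees(np.arctan2(e[1],e[0]))],1)
E
python3 - <<'E'
from h import *
im={c:bot.read_camera(c) for c in["side","top"]};C={c:cam(c) for c in im}
def P(c,n,z):
    for d in bot.place_of(c,n)[:4]:print(c,n,round(float(d["score"]),2),np.round(d["xy"],1),np.round(onz(C[c],d["xy"],z),4))
for c in im:
    P(c,"neck",.105);P(c,"jaws",.124);P(c,"lid_ridge",.18);P(c,"coaster",0);P(c,"stopper",.105)
hsv=cv2.cvtColor(im["top"],cv2.COLOR_BGR2HSV)
print(hsv[268,318],hsv[267,195])
m=cv2.inRange(hsv,(5,120,70),(16,255,255));r=np.zeros_like(m);r[250:295,295:340]=m[250:295,295:340]
print("handle",face(r,C["top"],.205))
m=cv2.inRange(hsv,(10,70,100),(28,255,255));r=np.zeros_like(m);r[235:300,165:225]=m[235:300,165:225]
print("coaster",face(r,C["top"],.010))
for n in["organizer_base","lid"]:
  for d in bot.cut_out("top",n)[:1]:print(n,d["score"],d["extent"],face(d["pixels"],C["top"],.14))
cv2.imwrite("pics/crop.png",cv2.resize(im["top"][215:345,165:365],None,fx=4,fy=4,interpolation=2)[:600])
E
```

```text
side neck 0.87 [287.  248.4] [0.5127 0.007  0.105 ]
side lid_ridge 0.88 [278.5 176.5] [0.5237 0.1594 0.18  ]
side coaster 0.9 [263.1 187.2] [0.4962 0.3111 0.    ]
side stopper 0.77 [337.2 255.1] [ 0.6176 -0.0349  0.105 ]
side stopper 0.72 [237.9 281.9] [ 0.3946 -0.059   0.105 ]
top neck 0.57 [315.1 277. ] [0.507  0.0099 0.105 ]
top jaws 0.95 [312.7 271. ] [0.5171 0.0172 0.124 ]
top jaws 0.28 [445.3 298.1] [ 0.5087 -0.2868  0.124 ]
top lid_ridge 0.85 [248.9 257.7] [0.5137 0.1563 0.18  ]
top lid_ridge 0.25 [444.4 297.3] [ 0.5025 -0.27    0.18  ]
top coaster 0.92 [194.9 267.2] [0.4926 0.3193 0.    ]
top stopper 0.81 [313.3 275.7] [0.5092 0.0145 0.105 ]
top stopper 0.79 [312.8 232.6] [0.61   0.0338 0.105 ]
top stopper 0.5 [307.2 326.9] [0.3928 0.0076 0.105 ]
[ 12 136 206] [ 16 110 224]
handle [509.5  10.   28.1  48.1  -3.6]
coaster [494.8 316.6 109.4 110.  -77. ]
organizer_base 0.63 [232.5, 232.9, 349.1, 307.1] [509.4  69.4 248.4 112.2  86.1]
lid 0.59 [231.6, 239.3, 307.1, 283.9] [518.6 114.8 150.7  67.6  86.2]
```

View pics/crop.png

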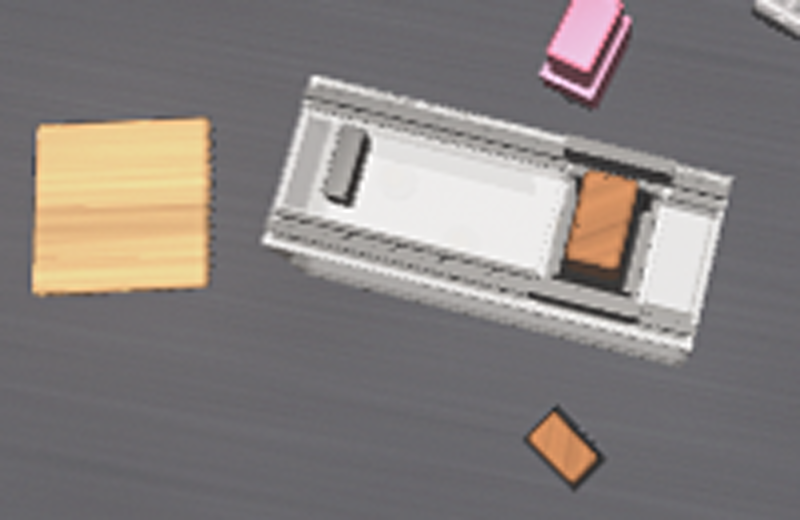

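The enlarged crop confirms it: the stopper in the neck is at crop (605,220), clearly larger than the small brown one at (565,445), and the pink one is at (590,35). The ridge is at (347,165). The organizer's y axis points about 86° in world, and the measured handle size (28x48) matches the description. Next I work out the hover move.

```bash
cat >> h.py <<'E'
def goto(pos,yaw,base=None):
    """tool y down, tool z horizontal at yaw deg (mod 180) -> linear, dr in present tool axes"""
    o=bot.get_obs();R=rot(o);best=None
    for a in(yaw,yaw+180):
        z=np.array([np.cos(np.radians(a)),np.sin(np.radians(a)),0]);y=np.array([0,0,-1.]);x=np.cross(y,z)
        T=Ro.from_matrix(np.c_[x,y,z]);v=(R.inv()*T).as_rotvec(degrees=True)
        if best is None or np.linalg.norm(v)<np.linalg.norm(best):best=v
    print("pos",np.round(o["eef_pos"],4),"q7",round(o["q"][6],2),"t",o["t"],"F",np.round(o["contact_force"],1),"w",round(o["gripper_width"],3),"axes x,y,z:",np.round(R.as_matrix().T,3).tolist())
    print("linear",np.round(R.inv().apply(np.array(pos)-o["eef_pos"]),4),"dr",np.round(best,1))
E
python3 -c "
from h import *
goto([.5095,.010,.27],86.2)"
```

```text
pos [ 0.2621 -0.6221  0.2313] q7 -0.08 t 1.8 F [-0.   0.  -0.9] w 1.004 axes x,y,z: [[-0.922, -0.388, 0.0], [0.0, -0.0, -1.0], [0.388, -0.922, 0.0]]
linear [-0.4734 -0.0387 -0.4864] dr [-0.  26.6 -0. ]
```

```bash
R='{"linear":[-0.473,-0.045,-0.486],"dr":[0,26.6,0],"hand":1}'; true
python3 -m crank '[{"linear":[-0.473,-0.045,-0.486],"dr":[0,26.6,0],"hand":1},{"linear":[-0.473,-0.045,-0.486],"dr":[0,26.6,0],"hand":1},{"linear":[-0.473,-0.045,-0.486],"dr":[0,26.6,0],"hand":1},{"linear":[-0.473,-0.045,-0.486],"dr":[0,26.6,0],"hand":1},{"linear":[-0.473,-0.045,-0.486],"dr":[0,26.6,0],"hand":1},{"linear":[-0.473,-0.045,-0.486],"dr":[0,26.6,0],"hand":1},{"linear":[-0.473,-0.045,-0.486],"dr":[0,26.6,0],"hand":1},{"linear":[-0.473,-0.045,-0.486],"dr":[0,26.6,0],"hand":1},{"linear":[-0.473,-0.045,-0.486],"dr":[0,26.6,0],"hand":1},{"linear":[-0.473,-0.045,-0.486],"dr":[0,26.6,0],"hand":1}]'; python3 -c "
from h import *
goto([.5095,.010,.275],86.2)"
```

```text
t: 2.63
eef_pos: [0.414, -0.233, 0.2594]
tool_rot: [0.023, -0.023, -0.707, 0.707]
contact_force: [-0.5, 0.1, 0.4]
gripper_width: 0.998
pos [ 0.414  -0.233   0.2594] q7 -1.27 t 2.6333 F [-0.5  0.1  0.4] w 0.998 axes x,y,z: [[-0.998, 0.066, -0.001], [0.001, -0.001, -1.0], [-0.066, -0.998, 0.001]]
linear [-0.0794 -0.0156 -0.2487] dr [-0.  0. -0.]
```

```bash

python3 -m crank '[{"linear":[-0.079,-0.025,-0.249],"dr":[0,0,0],"hand":1},{"linear":[-0.079,-0.025,-0.249],"dr":[0,0,0],"hand":1},{"linear":[-0.079,-0.025,-0.249],"dr":[0,0,0],"hand":1},{"linear":[-0.079,-0.025,-0.249],"dr":[0,0,0],"hand":1},{"linear":[-0.079,-0.025,-0.249],"dr":[0,0,0],"hand":1},{"linear":[-0.079,-0.025,-0.249],"dr":[0,0,0],"hand":1},{"linear":[-0.079,-0.025,-0.249],"dr":[0,0,0],"hand":1},{"linear":[-0.079,-0.025,-0.249],"dr":[0,0,0],"hand":1}]'; python3 - <<'E'
from h import *
C=cam("wrist");im=bot.read_camera("wrist")
hsv=cv2.cvtColor(im,cv2.COLOR_BGR2HSV)
m=cv2.inRange(hsv,(5,100,60),(18,255,255))
print("handle",face(m,C,.205))
for n,z in(("lid_ridge",.18),("neck",.105),("jaws",.124)):
    for d in bot.place_of("wrist",n)[:2]:print(n,d["score"],d["xy"],onz(C,d["xy"],z))
cv2.imwrite("pics/w1.png",im)
goto([.5095,.010,.275],86.2)
E
```

```text
t: 3.3
eef_pos: [0.51, 0.0134, 0.2846]
tool_rot: [-0.02, 0.021, 0.708, -0.706]
contact_force: [0.2, 1.1, 0.1]
gripper_width: 1.004
handle [513.5   9.   28.9  55.6  -4.1]
lid_ridge 0.9 [88.4, 243.9] [0.51802909 0.15472752 0.18      ]
pos [0.5083 0.0066 0.2836] q7 -1.83 t 3.5 F [ 0.5 -0.8  0.3] w 0.998 axes x,y,z: [[-0.998, 0.068, 0.001], [-0.001, -0.001, -1.0], [-0.068, -0.998, 0.001]]
linear [-0.001   0.0086 -0.0035] dr [-0.1 -0.1  0. ]
```

View pics/w1.png

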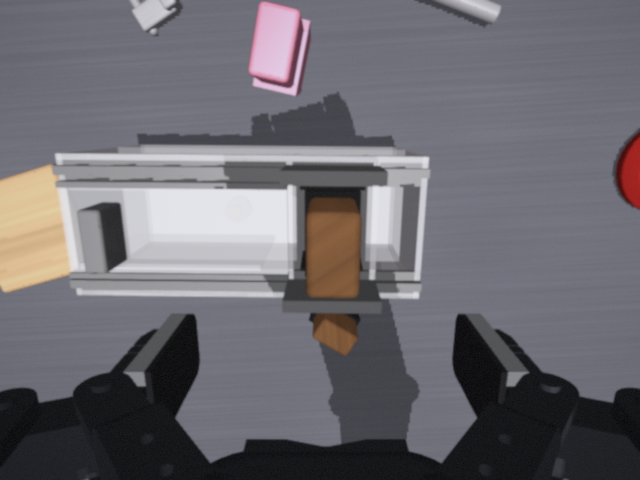

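The wrist view shows the jammed stopper's handle centred between the fingers (column about 333), the ridge at (88,244) and the small one below at (335,333). Descend and grip.

```bash

python3 -m crank '[{"linear":[0,0.035,0],"dr":[0,0,0],"hand":1},{"linear":[0,0.070,0],"dr":[0,0,0],"hand":1},{"linear":[0,0.105,0],"dr":[0,0,0],"hand":1},{"linear":[0,0.127,0],"dr":[0,0,0],"hand":1},{"linear":[0,0.127,0],"dr":[0,0,0],"hand":1}]'; python3 -c "
from h import *
goto([.5095,.0095,.157],86.2)"
```

```text
t: 3.92
eef_pos: [0.5049, 0.006, 0.1524]
tool_rot: [0.027, -0.021, -0.706, 0.707]
contact_force: [-0.5, -0.2, 0.1]
gripper_width: 1.0
pos [0.5049 0.006  0.1524] q7 -1.89 t 3.9167 F [-0.5 -0.2  0.1] w 1.0 axes x,y,z: [[-0.998, 0.068, 0.009], [-0.009, -0.001, -1.0], [-0.068, -0.998, 0.002]]
linear [-0.0044 -0.0046 -0.0038] dr [-0.1 -0.1  0.5]
```

```bash

python3 -m crank '[{"linear":[0,0,0],"dr":[0,0,0],"hand":-0.2},{"linear":[0,0,0],"dr":[0,0,0],"hand":-1},{"linear":[0,0,0],"dr":[0,0,0],"hand":-1},{"linear":[0,0,0],"dr":[0,0,0],"hand":-1},{"linear":[0,0,0],"dr":[0,0,0],"hand":-1},{"linear":[0,0,0],"dr":[0,0,0],"hand":-1}]' 60; python3 -c "
from h import *
goto([.5095,.0095,.157],86.2)"
```

```text
t: 4.42
eef_pos: [0.51, 0.0096, 0.1588]
tool_rot: [-0.022, 0.024, 0.707, -0.706]
contact_force: [-1.9, 3.1, 6.1]
gripper_width: 0.341
pos [0.51   0.0096 0.1588] q7 -1.89 t 4.4167 F [-1.9  3.1  6.1] w 0.341 axes x,y,z: [[-0.998, 0.065, -0.003], [0.003, 0.001, -1.0], [-0.065, -0.998, -0.001]]
linear [0.0005 0.0018 0.0001] dr [ 0.1  0.1 -0.2]
```

Gripped at 29 mm opening, which matches the handle's 30 mm. First rocking test with a small lift:

```bash

python3 -m crank '[{"linear":[0,-0.0005,-0.0036],"dr":[6,0,0],"hand":-1},{"linear":[0,-0.001,-0.0052],"dr":[8.5,0,0],"hand":-1},{"linear":[0,-0.0015,-0.001],"dr":[1.5,0,0],"hand":-1},{"linear":[0,-0.002,0.0035],"dr":[-5.5,0,0],"hand":-1},{"linear":[0,-0.0025,0.0054],"dr":[-8.5,0,0],"hand":-1},{"linear":[0,-0.003,0.001],"dr":[-1.5,0,0],"hand":-1},{"linear":[0,-0.0035,-0.0036],"dr":[5.5,0,0],"hand":-1},{"linear":[0,-0.004,-0.0056],"dr":[8.5,0,0],"hand":-1},{"linear":[0,-0.0045,-0.001],"dr":[1.5,0,0],"hand":-1},{"linear":[0,-0.0045,0],"dr":[0,0,0],"hand":-1}]' 80; python3 -c "
from h import *
goto([.5095,.0095,.157],86.2)"
```

```text
t: 5.25
eef_pos: [0.5102, 0.0123, 0.1632]
tool_rot: [-0.021, 0.024, 0.71, -0.704]
contact_force: [-0.9, 9.0, 2.5]
gripper_width: 0.338
pos [0.5102 0.0123 0.1632] q7 -1.88 t 5.25 F [-0.9  9.   2.5] w 0.338 axes x,y,z: [[-0.998, 0.063, -0.004], [0.004, 0.008, -1.0], [-0.063, -0.998, -0.008]]
linear [0.0005 0.0061 0.0029] dr [ 0.5  0.2 -0.2]
```

```bash

python3 -m crank '[{"linear":[0,-0.0005,0.0041],"dr":[-6,0,0],"hand":-1},{"linear":[0,-0.001,0.0059],"dr":[-8.5,0,0],"hand":-1},{"linear":[0,-0.0015,0.001],"dr":[-1.5,0,0],"hand":-1},{"linear":[0,-0.002,-0.004],"dr":[5.5,0,0],"hand":-1},{"linear":[0,-0.003,-0.0062],"dr":[8.5,0,0],"hand":-1},{"linear":[0,-0.0035,-0.001],"dr":[1.5,0,0],"hand":-1},{"linear":[0,-0.004,0.0041],"dr":[-5.5,0,0],"hand":-1},{"linear":[0,-0.005,0.0065],"dr":[-8.5,0,0],"hand":-1},{"linear":[0,-0.0055,0.001],"dr":[-1.5,0,0],"hand":-1},{"linear":[0,-0.0055,0],"dr":[0,0,0],"hand":-1}]' ; python3 - <<'E'
from h import *
goto([.5095,.0095,.157],86.2)
im=bot.read_camera("side");cv2.imwrite("pics/s2.png",cv2.resize(im[150:310,200:360],None,fx=3.7,fy=3.7,interpolation=2))
E
```

```text
t: 6.08
eef_pos: [0.5095, 0.0053, 0.1681]
tool_rot: [0.024, -0.025, -0.704, 0.709]
contact_force: [1.3, -7.1, 2.3]
gripper_width: 0.336
pos [0.5095 0.0053 0.1681] q7 -1.89 t 6.0833 F [ 1.3 -7.1  2.3] w 0.336 axes x,y,z: [[-0.998, 0.069, -0.002], [0.002, -0.007, -1.0], [-0.069, -0.998, 0.007]]
linear [ 0.0003  0.0111 -0.0042] dr [-0.4 -0.2 -0.1]
```

View pics/s2.png

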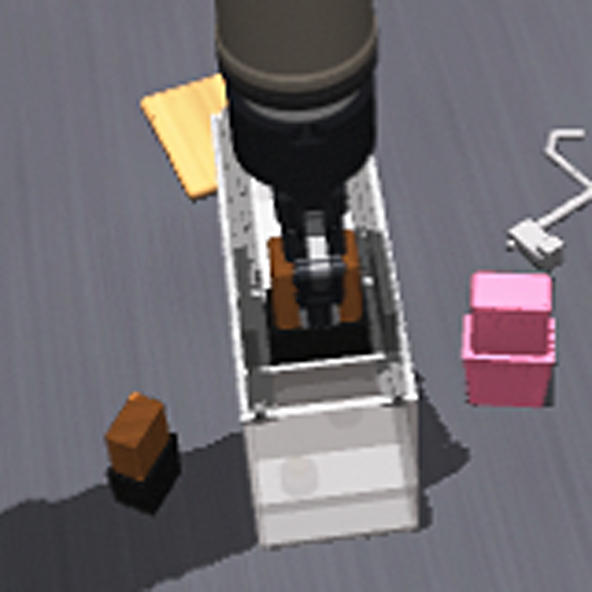

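Organizer is still down (its bottom edge at crop (340,535), with the shadow touching it) and the stopper is held. Keep rocking.

```bash

python3 -m crank '[{"linear":[0,-0.0005,-0.0047],"dr":[6,0,0],"hand":-1},{"linear":[0,-0.001,-0.0067],"dr":[8.5,0,0],"hand":-1},{"linear":[0,-0.0015,-0.001],"dr":[1.5,0,0],"hand":-1},{"linear":[0,-0.002,0.0045],"dr":[-5.5,0,0],"hand":-1},{"linear":[0,-0.003,0.007],"dr":[-8.5,0,0],"hand":-1},{"linear":[0,-0.0035,0.001],"dr":[-1.5,0,0],"hand":-1},{"linear":[0,-0.004,-0.0047],"dr":[5.5,0,0],"hand":-1},{"linear":[0,-0.005,-0.0073],"dr":[8.5,0,0],"hand":-1},{"linear":[0,-0.0055,-0.001],"dr":[1.5,0,0],"hand":-1},{"linear":[0,-0.0055,0],"dr":[0,0,0],"hand":-1}]'
python3 -m crank '[{"linear":[0,-0.0005,0.0052],"dr":[-6,0,0],"hand":-1},{"linear":[0,-0.001,0.0074],"dr":[-8.5,0,0],"hand":-1},{"linear":[0,-0.0015,0.001],"dr":[-1.5,0,0],"hand":-1},{"linear":[0,-0.002,-0.005],"dr":[5.5,0,0],"hand":-1},{"linear":[0,-0.003,-0.0077],"dr":[8.5,0,0],"hand":-1},{"linear":[0,-0.0035,-0.001],"dr":[1.5,0,0],"hand":-1},{"linear":[0,-0.004,0.0052],"dr":[-5.5,0,0],"hand":-1},{"linear":[0,-0.005,0.008],"dr":[-8.5,0,0],"hand":-1},{"linear":[0,-0.0055,0.001],"dr":[-1.5,0,0],"hand":-1},{"linear":[0,-0.0055,0],"dr":[0,0,0],"hand":-1}]'
```

```text
t: 6.97
eef_pos: [0.5096, 0.0121, 0.1735]
tool_rot: [-0.021, 0.023, 0.71, -0.704]
contact_force: [1.6, 10.3, -1.3]
gripper_width: 0.341
t: 7.8
eef_pos: [0.5088, 0.0074, 0.179]
tool_rot: [0.024, -0.025, -0.705, 0.708]
contact_force: [-0.5, -4.8, 0.8]
gripper_width: 0.341
```

```bash

python3 -m crank '[{"linear":[0,-0.001,-0.0057],"dr":[6,0,0],"hand":-1},{"linear":[0,-0.002,-0.0084],"dr":[8.5,0,0],"hand":-1},{"linear":[0,-0.003,-0.0015],"dr":[1.5,0,0],"hand":-1},{"linear":[0,-0.004,0.0055],"dr":[-5.5,0,0],"hand":-1},{"linear":[0,-0.005,0.0088],"dr":[-8.5,0,0],"hand":-1},{"linear":[0,-0.006,0.0015],"dr":[-1.5,0,0],"hand":-1},{"linear":[0,-0.006,0],"dr":[0,0,0],"hand":-1},{"linear":[0,-0.008,0],"dr":[0,0,0],"hand":-1},{"linear":[0,-0.010,0],"dr":[0,0,0],"hand":-1},{"linear":[0,-0.012,0],"dr":[0,0,0],"hand":-1}]'; python3 - <<'E'
from h import *
goto([.5095,.0095,.157],86.2)
a=cv2.imread("pics/side0.png");b=bot.read_camera("side")
cv2.imwrite("pics/s3.png",np.hstack([cv2.resize(i[150:310,210:340],None,fx=3,fy=3,interpolation=2) for i in(a,b)]))
E
```

```text
t: 8.63
eef_pos: [0.5088, 0.0079, 0.1902]
tool_rot: [-0.023, 0.023, 0.707, -0.707]
contact_force: [-0.0, 0.0, -2.5]
gripper_width: 0.338
pos [0.5088 0.0079 0.1902] q7 -1.86 t 8.6333 F [-0.   0.  -2.5] w 0.338 axes x,y,z: [[-0.998, 0.066, -0.0], [0.0, 0.0, -1.0], [-0.066, -0.998, -0.0]]
linear [-0.0006  0.0332 -0.0016] dr [ 0.  0. -0.]
```

View pics/s3.png

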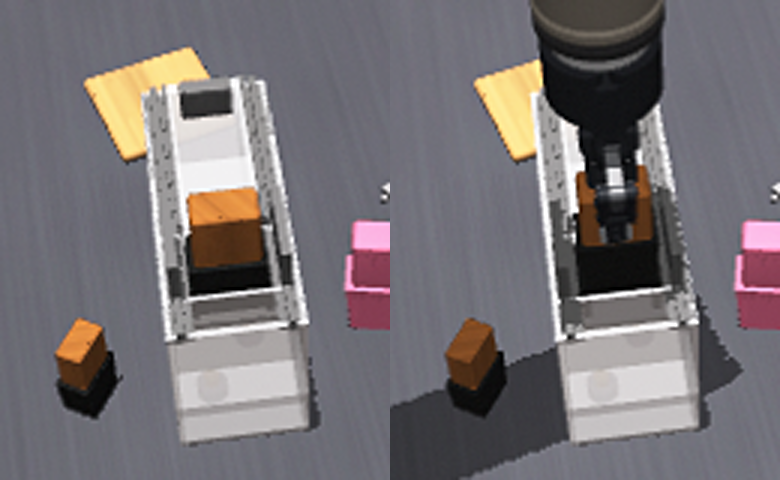

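Free now: the pull is only -2.5 N, the stopper is up about 32 mm, and the organizer's bottom edge is in the same place in both pictures.

```bash

python3 -m crank '[{"linear":[0,-0.025,0],"dr":[0,0,0],"hand":-1},{"linear":[0,-0.05,0],"dr":[0,0,0],"hand":-1},{"linear":[0,-0.075,0],"dr":[0,0,0],"hand":-1},{"linear":[0,-0.085,0],"dr":[0,0,0],"hand":-1},{"linear":[0,-0.085,0],"dr":[0,0,0],"hand":-1}]'; python3 -c "
from h import *
goto([.495,.317,.275],86.2)"
```

```text
t: 9.1
eef_pos: [0.5104, 0.0081, 0.2774]
tool_rot: [-0.022, 0.025, 0.707, -0.706]
contact_force: [1.0, -0.1, -2.5]
gripper_width: 0.341
pos [0.5104 0.0081 0.2774] q7 -1.83 t 9.1 F [ 1.  -0.1 -2.5] w 0.341 axes x,y,z: [[-0.998, 0.066, -0.005], [0.005, 0.0, -1.0], [-0.066, -0.998, -0.001]]
linear [ 0.0359  0.0024 -0.3072] dr [ 0.  -0.  -0.3]
```

```bash

python3 -m crank '[{"linear":[0.003,0,-0.025],"dr":[0,0,0],"hand":-1},{"linear":[0.007,0,-0.06],"dr":[0,0,0],"hand":-1},{"linear":[0.011,0,-0.1],"dr":[0,0,0],"hand":-1},{"linear":[0.016,0,-0.14],"dr":[0,0,0],"hand":-1},{"linear":[0.021,0,-0.18],"dr":[0,0,0],"hand":-1},{"linear":[0.025,0,-0.22],"dr":[0,0,0],"hand":-1},{"linear":[0.030,0,-0.26],"dr":[0,0,0],"hand":-1},{"linear":[0.034,0,-0.29],"dr":[0,0,0],"hand":-1},{"linear":[0.036,0,-0.307],"dr":[0,0,0],"hand":-1},{"linear":[0.036,0,-0.307],"dr":[0,0,0],"hand":-1}]'
python3 -m crank '[{"linear":[0,0.03,0],"dr":[0,0,0],"hand":-1},{"linear":[0,0.065,0],"dr":[0,0,0],"hand":-1},{"linear":[0,0.1,0],"dr":[0,0,0],"hand":-1},{"linear":[0,0.135,0],"dr":[0,0,0],"hand":-1},{"linear":[0,0.165,0],"dr":[0,0,0],"hand":-1},{"linear":[0,0.185,0],"dr":[0,0,0],"hand":-1},{"linear":[0,0.193,0],"dr":[0,0,0],"hand":-1},{"linear":[0,0.193,0],"dr":[0,0,0],"hand":-1},{"linear":[0,0.193,0],"dr":[0,0,0],"hand":-1}]'; python3 - <<'E'
from h import *
goto([.495,.317,.065],86.2)
a=bot.read_camera("side")
cv2.imwrite("pics/s4.png",cv2.resize(a[120:280,190:350],None,fx=3.7,fy=3.7,interpolation=2))
E
```

```text
t: 9.93
eef_pos: [0.4904, 0.3219, 0.2727]
tool_rot: [-0.022, 0.019, 0.707, -0.706]
contact_force: [0.7, 0.4, -2.3]
gripper_width: 0.338
t: 10.68
eef_pos: [0.4931, 0.3166, 0.0818]
tool_rot: [0.023, -0.023, -0.707, 0.707]
contact_force: [-0.8, 0.6, -2.1]
gripper_width: 0.339
pos [0.4931 0.3166 0.0818] q7 -2.55 t 10.6833 F [-0.8  0.6 -2.1] w 0.339 axes x,y,z: [[-0.998, 0.066, 0.0], [-0.0, -0.0, -1.0], [-0.066, -0.998, 0.0]]
linear [-0.0019  0.0168 -0.0005] dr [-0.  0.  0.]
```

View pics/s4.png

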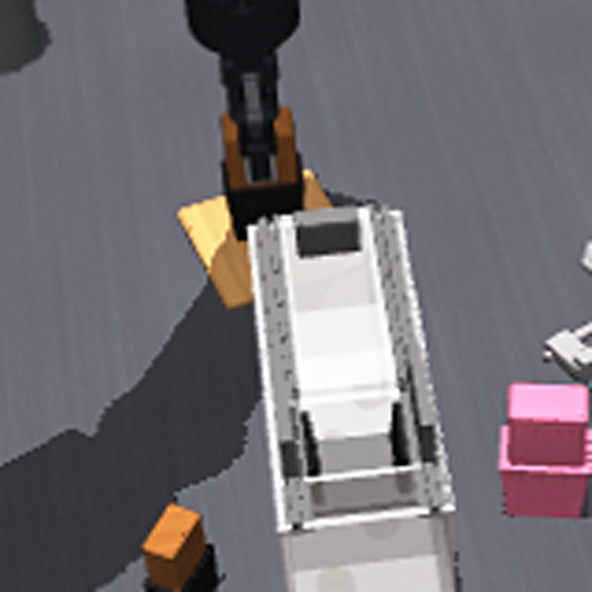

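The stopper hangs over the coaster at about crop (260,205) and the neck is empty at (355,440). Lower gently.

```bash

python3 -m crank '[{"linear":[0,0.006,0],"dr":[0,0,0],"hand":-1},{"linear":[0,0.011,0],"dr":[0,0,0],"hand":-1},{"linear":[0,0.014,0],"dr":[0,0,0],"hand":-1},{"linear":[0,0.014,0],"dr":[0,0,0],"hand":-1}]'
python3 -m crank '[{"linear":[0,0.002,0],"dr":[0,0,0],"hand":-1},{"linear":[0,0.002,0],"dr":[0,0,0],"hand":-1}]'
python3 -m crank '[{"linear":[0,0.002,0],"dr":[0,0,0],"hand":-1},{"linear":[0,0.002,0],"dr":[0,0,0],"hand":-1}]'
```

```text
t: 11.07
eef_pos: [0.4938, 0.3181, 0.0695]
tool_rot: [-0.022, 0.024, 0.707, -0.706]
contact_force: [-0.6, 0.0, 7.3]
gripper_width: 0.342
t: 11.23
eef_pos: [0.494, 0.3183, 0.0694]
tool_rot: [-0.022, 0.024, 0.707, -0.706]
contact_force: [-5.6, -3.3, 23.9]
gripper_width: 0.337
t: 11.4
eef_pos: [0.4943, 0.3189, 0.0691]
tool_rot: [-0.022, 0.025, 0.707, -0.706]
contact_force: [-9.7, -5.8, 36.2]
gripper_width: 0.339
```

It touched down at TCP z 0.0695, so the foot is 60 mm below the TCP and slipped about 6 mm in the grip. Ease the load, open and withdraw.

```bash

python3 -m crank '[{"linear":[0,-0.004,0],"dr":[0,0,0],"hand":-1},{"linear":[0,-0.004,0],"dr":[0,0,0],"hand":-0.2},{"linear":[0,-0.004,0],"dr":[0,0,0],"hand":0},{"linear":[0,-0.004,0],"dr":[0,0,0],"hand":1},{"linear":[0,-0.004,0],"dr":[0,0,0],"hand":1},{"linear":[0,-0.004,0],"dr":[0,0,0],"hand":1},{"linear":[0,-0.03,0],"dr":[0,0,0],"hand":1},{"linear":[0,-0.07,0],"dr":[0,0,0],"hand":1},{"linear":[0,-0.11,0],"dr":[0,0,0],"hand":1},{"linear":[0,-0.15,0],"dr":[0,0,0],"hand":1}]'
python3 - <<'E'
from h import *
C=cam("top");im=bot.read_camera("top")
goto([.5185,.1565,.26],86.2)
for d in bot.place_of("top","lid_ridge")[:1]:print(d["score"],d["xy"],onz(C,d["xy"],.18))
E
```

```text
t: 12.23
eef_pos: [0.4924, 0.3169, 0.2149]
tool_rot: [0.024, -0.023, -0.707, 0.707]
contact_force: [0.6, -0.0, 0.5]
gripper_width: 0.997
pos [0.4959 0.32   0.2239] q7 -2.47 t 12.2833 F [2.9 1.7 5.9] w 0.999 axes x,y,z: [[-0.998, 0.065, -0.009], [0.009, 0.007, -1.0], [-0.065, -0.998, -0.007]]
linear [-0.0335 -0.037   0.1614] dr [ 0.4  0.1 -0.5]
0.78 [250.4, 255.9] [0.51809224 0.15388777 0.18      ]
```

```bash

python3 -m crank '[{"linear":[0,-0.025,0],"dr":[0,0,0],"hand":1},{"linear":[0,-0.045,0.01],"dr":[0,0,0],"hand":1},{"linear":[-0.010,-0.045,0.045],"dr":[0,0,0],"hand":1},{"linear":[-0.018,-0.045,0.085],"dr":[0,0,0],"hand":1},{"linear":[-0.026,-0.045,0.125],"dr":[0,0,0],"hand":1},{"linear":[-0.034,-0.045,0.155],"dr":[0,0,0],"hand":1},{"linear":[-0.034,-0.045,0.162],"dr":[0,0,0],"hand":0.2},{"linear":[-0.034,-0.045,0.162],"dr":[0,0,0],"hand":0.2},{"linear":[-0.034,-0.045,0.162],"dr":[0,0,0],"hand":0.2}]'
python3 - <<'E'
from h import *
C=cam("wrist");im=bot.read_camera("wrist")
goto([.5185,.1555,.157],86.2)
for d in bot.place_of("wrist","lid_ridge")[:1]:print(d["score"],d["xy"],onz(C,d["xy"],.18))
b=bot.read_camera("side");C=cam("side")
for d in bot.cut_out("side","stopper"):print(d["score"],d["extent"])
b=cv2.resize(b[100:260,180:360],(540,480),interpolation=2)
cv2.imwrite("pics/m5.png",np.hstack([b,cv2.resize(im,(256,192)).copy() if 0 else cv2.copyMakeBorder(cv2.resize(im,(256,192)),0,288,0,0,0)]))
E
```

```text
t: 13.08
eef_pos: [0.516, 0.1538, 0.2585]
tool_rot: [-0.023, 0.023, 0.707, -0.707]
contact_force: [-0.1, 1.1, -0.4]
gripper_width: 0.61
pos [0.5159 0.1549 0.2586] q7 -2.14 t 13.1333 F [-0.3  0.8  0.7] w 0.604 axes x,y,z: [[-0.998, 0.064, 0.0], [-0.0, 0.001, -1.0], [-0.064, -0.998, -0.001]]
linear [-0.0026  0.1016 -0.0007] dr [0.  0.2 0. ]
0.77 [323.5, 249.8] [0.51960243 0.15428152 0.18      ]
0.84 [253.9, 153.0, 273.0, 186.7]
0.68 [228.7, 258.8, 248.6, 291.0]
0.65 [324.8, 228.8, 349.1, 264.2]
```

View pics/m5.png

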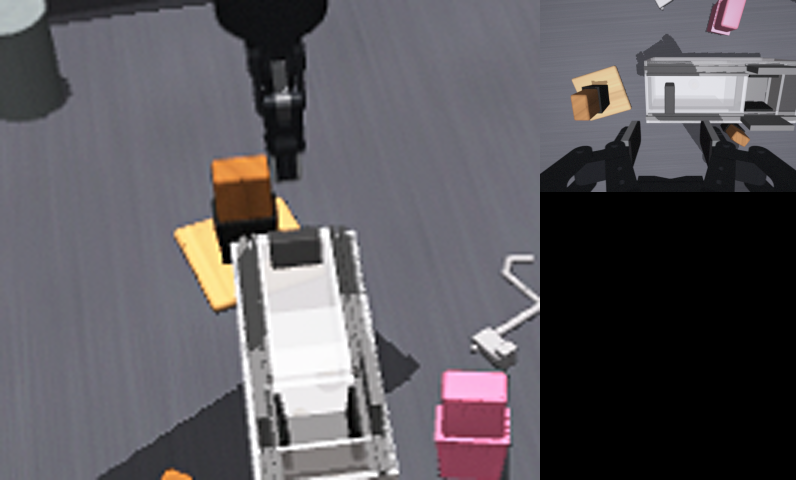

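The stopper stands upright on the coaster (side crop (240,205)) and the ridge is between the fingers. Descend and close on the ridge.

```bash

python3 -m crank '[{"linear":[-0.002,0.03,0],"dr":[0,0,0],"hand":0.2},{"linear":[-0.002,0.06,0],"dr":[0,0,0],"hand":0.2},{"linear":[-0.002,0.085,0],"dr":[0,0,0],"hand":0.2},{"linear":[-0.002,0.099,0],"dr":[0,0,0],"hand":0.2},{"linear":[-0.002,0.099,0],"dr":[0,0,0],"hand":0.2},{"linear":[-0.002,0.099,0],"dr":[0,0,0],"hand":-1},{"linear":[-0.002,0.099,0],"dr":[0,0,0],"hand":-1},{"linear":[-0.002,0.099,0],"dr":[0,0,0],"hand":-1},{"linear":[-0.002,0.099,0],"dr":[0,0,0],"hand":-1},{"linear":[-0.002,0.099,0],"dr":[0,0,0],"hand":-1}]' 25
```

```text
t: 14.12
eef_pos: [0.5192, 0.1539, 0.1614]
tool_rot: [-0.022, 0.024, 0.707, -0.706]
contact_force: [-0.9, 1.2, 4.7]
gripper_width: 0.16
```

```bash

python3 -m crank '[{"linear":[0,-0.001,0.008],"dr":[0,0,0],"hand":-1},{"linear":[0,-0.001,0.022],"dr":[0,0,0],"hand":-1},{"linear":[0,-0.001,0.036],"dr":[0,0,0],"hand":-1},{"linear":[0,-0.001,0.05],"dr":[0,0,0],"hand":-1},{"linear":[0,-0.001,0.064],"dr":[0,0,0],"hand":-1},{"linear":[0,-0.001,0.078],"dr":[0,0,0],"hand":-1},{"linear":[0,-0.001,0.092],"dr":[0,0,0],"hand":-1},{"linear":[0,-0.001,0.106],"dr":[0,0,0],"hand":-1},{"linear":[0,-0.001,0.116],"dr":[0,0,0],"hand":-1},{"linear":[0,-0.001,0.122],"dr":[0,0,0],"hand":-1}]' 
python3 -m crank '[{"linear":[0,0,0.003],"dr":[0,0,0],"hand":-1},{"linear":[0,0,0.006],"dr":[0,0,0],"hand":-1},{"linear":[0,0,0.006],"dr":[0,0,0],"hand":-1}]'
```

```text
t: 14.95
eef_pos: [0.5108, 0.0301, 0.1614]
tool_rot: [-0.023, 0.024, 0.707, -0.707]
contact_force: [2.1, 1.8, 1.9]
gripper_width: 0.159
t: 15.2
eef_pos: [0.5107, 0.0288, 0.1615]
tool_rot: [-0.022, 0.023, 0.708, -0.705]
contact_force: [1.6, 8.0, 1.0]
gripper_width: 0.157
```

Force is rising against the stop, with 125 mm travelled. One more firm nudge, then release and go up.

```bash

python3 -m crank '[{"linear":[0,0,0.003],"dr":[0,0,0],"hand":-1},{"linear":[0,0,0.003],"dr":[0,0,0],"hand":-1},{"linear":[0,0,0.003],"dr":[0,0,0],"hand":-1}]'
python3 -m crank '[{"linear":[0,0,-0.003],"dr":[0,0,0],"hand":-0.2},{"linear":[0,0,-0.003],"dr":[0,0,0],"hand":-0.2},{"linear":[0,0,-0.003],"dr":[0,0,0],"hand":-0.2},{"linear":[0,-0.02,-0.003],"dr":[0,0,0],"hand":0.2},{"linear":[0,-0.055,-0.003],"dr":[0,0,0],"hand":1},{"linear":[0,-0.09,-0.003],"dr":[0,0,0],"hand":1},{"linear":[0,-0.11,-0.003],"dr":[0,0,0],"hand":1},{"linear":[0,-0.11,-0.003],"dr":[0,0,0],"hand":1}]'
python3 - <<'E'
from h import *
C=cam("wrist");im=bot.read_camera("wrist")
for d in bot.place_of("wrist","lid_ridge")[:1]:print(d["score"],d["xy"],onz(C,d["xy"],.18))
im=bot.read_camera("top");C=cam("top")
hsv=cv2.cvtColor(im,cv2.COLOR_BGR2HSV)
m=cv2.inRange(hsv,(5,120,70),(14,255,255));r=np.zeros_like(m);r[235:300,165:225]=m[235:300,165:225]
print("stopper top",face(r,C,.11))
cv2.imwrite("pics/t6.png",cv2.resize(im[220:320,160:360],(800,400),interpolation=2))
goto([.494,.318,.27],-3.8)
E
```

```text
t: 15.45
eef_pos: [0.5107, 0.0287, 0.1615]
tool_rot: [-0.021, 0.022, 0.709, -0.704]
contact_force: [2.8, 16.4, -1.1]
gripper_width: 0.154
t: 16.12
eef_pos: [0.5122, 0.0249, 0.2756]
tool_rot: [-0.021, 0.026, 0.707, -0.707]
contact_force: [0.7, 0.5, 0.4]
gripper_width: 1.001
0.94 [316.0, 252.7] [0.51014857 0.03020132 0.18      ]
stopper top [494.8 316.6  30.2  50.5  -5.4]
pos [0.5093 0.0245 0.2702] q7 -1.88 t 16.2667 F [-0.2  0.5 -0.2] w 1.004 axes x,y,z: [[-0.998, 0.066, 0.001], [-0.001, -0.001, -1.0], [-0.066, -0.998, 0.001]]
linear [ 0.0347 -0.     -0.2918] dr [-0.1 90.   0. ]
```

View pics/t6.png

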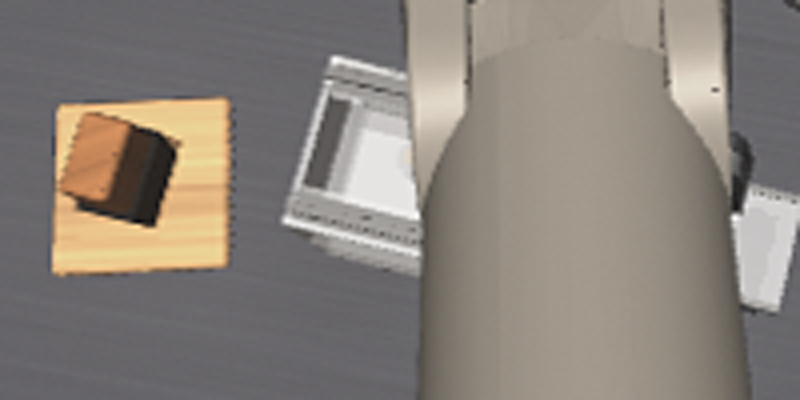

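Lid is at its stop (ridge moved about 125 mm, pushed against the stop at 16 N). The stopper's top centre is at crop (97,158), about (0.495, 0.317), still upright. I turn the hand -90° (for the last joint's range) and go over it.

```bash

python3 -m crank '[{"linear":[0.003,0,-0.02],"dr":[0,-7,0],"hand":1},{"linear":[0.007,0,-0.05],"dr":[0,-14,0],"hand":1},{"linear":[0.011,0,-0.085],"dr":[0,-21,0],"hand":1},{"linear":[0.015,0,-0.12],"dr":[0,-28,0],"hand":1},{"linear":[0.019,0,-0.155],"dr":[0,-35,0],"hand":1},{"linear":[0.023,0,-0.19],"dr":[0,-42,0],"hand":1},{"linear":[0.027,0,-0.225],"dr":[0,-49,0],"hand":1},{"linear":[0.030,0,-0.255],"dr":[0,-56,0],"hand":1},{"linear":[0.033,0,-0.28],"dr":[0,-63,0],"hand":1},{"linear":[0.034,0,-0.291],"dr":[0,-70,0],"hand":1}]'
python3 -m crank '[{"linear":[0,0,0],"dr":[0,-7,0],"hand":1},{"linear":[0,0,0],"dr":[0,-14,0],"hand":1},{"linear":[0,0,0],"dr":[0,-20,0],"hand":1},{"linear":[0,0,0],"dr":[0,-20,0],"hand":1},{"linear":[0,0,0],"dr":[0,-20,0],"hand":1}]'
python3 - <<'E'
from h import *
C=cam("wrist");im=bot.read_camera("wrist")
hsv=cv2.cvtColor(im,cv2.COLOR_BGR2HSV)
goto([.4948,.3168,.07],-4.2)
cv2.imwrite("pics/w7.png",im)
a=bot.read_camera("side");C=cam("side")
E
```

```text
t: 17.1
eef_pos: [0.4928, 0.3214, 0.269]
tool_rot: [0.389, -0.39, 0.591, -0.589]
contact_force: [-0.3, -0.8, 0.3]
gripper_width: 0.997
t: 17.52
eef_pos: [0.4946, 0.3171, 0.2693]
tool_rot: [0.481, -0.483, 0.517, -0.517]
contact_force: [0.6, -0.8, -1.1]
gripper_width: 0.997
pos [0.4947 0.3173 0.2697] q7 -0.98 t 17.5667 F [ 0.4  0.4 -0.2] w 0.999 axes x,y,z: [[-0.069, -0.998, 0.001], [-0.002, -0.001, -1.0], [0.998, -0.069, -0.002]]
linear [0.0002 0.1997 0.0005] dr [0.1 0.2 0.1]
```

View pics/w7.png

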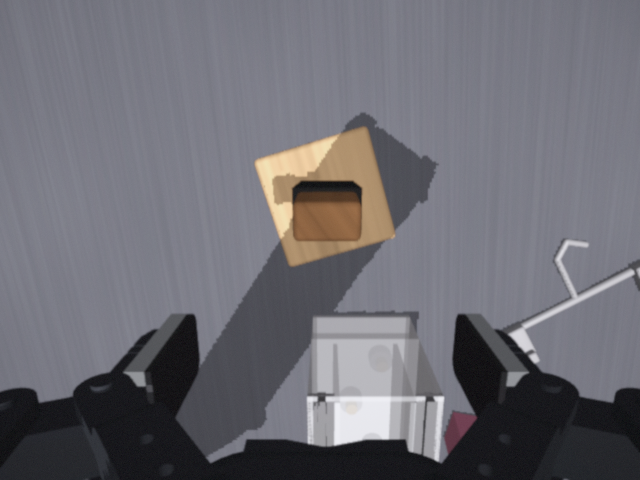

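The stopper is upright and centred between the fingers (handle at (327,215)), wide way along the closing direction. Descend and grip.

```bash

python3 -m crank '[{"linear":[0,0.03,0],"dr":[0,0,0],"hand":1},{"linear":[0,0.065,0],"dr":[0,0,0],"hand":1},{"linear":[0,0.1,0],"dr":[0,0,0],"hand":1},{"linear":[0,0.135,0],"dr":[0,0,0],"hand":1},{"linear":[0,0.165,0],"dr":[0,0,0],"hand":1},{"linear":[0,0.19,0],"dr":[0,0,0],"hand":1},{"linear":[0,0.205,0],"dr":[0,0,0],"hand":1},{"linear":[0,0.205,0],"dr":[0,0,0],"hand":1},{"linear":[0,0.205,0],"dr":[0,0,0],"hand":1}]'
python3 -m crank '[{"linear":[0,0,0],"dr":[0,0,0],"hand":0.4},{"linear":[0,0,0],"dr":[0,0,0],"hand":-1},{"linear":[0,0,0],"dr":[0,0,0],"hand":-1},{"linear":[0,0,0],"dr":[0,0,0],"hand":-1},{"linear":[0,0,0],"dr":[0,0,0],"hand":-1}]' 70
```

```text
t: 18.37
eef_pos: [0.4945, 0.3177, 0.0654]
tool_rot: [0.482, -0.484, 0.516, -0.516]
contact_force: [0.2, 0.2, 0.6]
gripper_width: 1.001
t: 18.78
eef_pos: [0.4957, 0.3186, 0.0674]
tool_rot: [-0.484, 0.482, -0.516, 0.516]
contact_force: [-1.0, -1.3, 5.7]
gripper_width: 0.58
```

```bash

python3 -m crank '[{"linear":[0,-0.02,0],"dr":[0,0,0],"hand":-1},{"linear":[0,-0.05,0],"dr":[0,0,0],"hand":-1},{"linear":[0,-0.085,0],"dr":[0,0,0],"hand":-1},{"linear":[0,-0.12,0],"dr":[0,7,0],"hand":-1},{"linear":[0,-0.155,0],"dr":[0,14,0],"hand":-1},{"linear":[0,-0.185,0],"dr":[0,21,0],"hand":-1},{"linear":[0,-0.2,0],"dr":[0,28,0],"hand":-1},{"linear":[0,-0.205,0],"dr":[0,35,0],"hand":-1},{"linear":[0,-0.205,0],"dr":[0,42,0],"hand":-1},{"linear":[0,-0.205,0],"dr":[0,49,0],"hand":-1}]'
python3 -c "
from h import *
goto([.517,.1233,.27],86.2)"
```

```text
t: 19.62
eef_pos: [0.4949, 0.3179, 0.2718]
tool_rot: [-0.224, 0.223, -0.671, 0.671]
contact_force: [-0.1, -0.1, -3.1]
gripper_width: 0.573
pos [0.4949 0.3179 0.2718] q7 -1.77 t 19.6167 F [-0.1 -0.1 -3.1] w 0.573 axes x,y,z: [[-0.8, -0.6, -0.001], [0.001, 0.0, -1.0], [0.6, -0.8, 0.0]]
linear [0.0991 0.0018 0.1688] dr [-0.  40.7 -0.1]
```

```bash

python3 -m crank '[{"linear":[0.01,0,0.017],"dr":[0,7,0],"hand":-1},{"linear":[0.028,0,0.047],"dr":[0,14,0],"hand":-1},{"linear":[0.046,0,0.078],"dr":[0,21,0],"hand":-1},{"linear":[0.064,0,0.109],"dr":[0,28,0],"hand":-1},{"linear":[0.082,0,0.14],"dr":[0,35,0],"hand":-1},{"linear":[0.095,0,0.162],"dr":[0,40.7,0],"hand":-1},{"linear":[0.099,0,0.169],"dr":[0,40.7,0],"hand":-1},{"linear":[0.099,0,0.169],"dr":[0,40.7,0],"hand":-1},{"linear":[0.099,0,0.169],"dr":[0,40.7,0],"hand":-1}]'
python3 - <<'E'
from h import *
goto([.517,.1233,.105],86.2)
im=bot.read_camera("wrist")
a=bot.read_camera("side")
cv2.imwrite("pics/m8.png",np.hstack([cv2.resize(im,(480,360)),cv2.resize(a[120:280,220:360],(315,360),interpolation=2)]))
E
```

```text
t: 20.37
eef_pos: [0.5182, 0.1242, 0.271]
tool_rot: [-0.021, 0.021, 0.707, -0.707]
contact_force: [-0.6, 0.2, -2.4]
gripper_width: 0.573
pos [0.5182 0.1242 0.271 ] q7 -2.07 t 20.3667 F [-0.6  0.2 -2.4] w 0.573 axes x,y,z: [[-0.998, 0.059, -0.0], [0.0, 0.001, -1.0], [-0.059, -0.998, -0.001]]
linear [0.0011 0.166  0.001 ] dr [ 0.   0.4 -0. ]
```

View pics/m8.png

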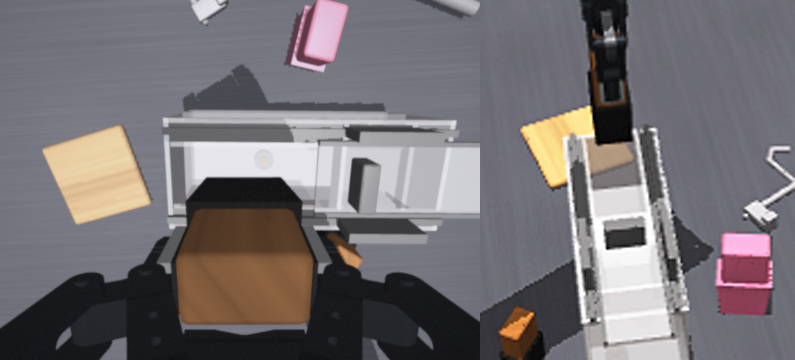

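The held stopper is upright with its wide way along the bay, the lid is open across the neck (ridge at (362,185)) and the bay is clear below. Lower into it.

```bash

python3 -m crank '[{"linear":[0.001,0.025,0],"dr":[0,0,0],"hand":-1},{"linear":[0.001,0.055,0],"dr":[0,0,0],"hand":-1},{"linear":[0.001,0.075,0],"dr":[0,0,0],"hand":-1},{"linear":[0.001,0.09,0],"dr":[0,0,0],"hand":-1},{"linear":[0.001,0.1,0],"dr":[0,0,0],"hand":-1},{"linear":[0.001,0.11,0],"dr":[0,0,0],"hand":-1}]'
python3 -m crank '[{"linear":[0,0.01,0],"dr":[0,0,0],"hand":-1},{"linear":[0,0.02,0],"dr":[0,0,0],"hand":-1},{"linear":[0,0.03,0],"dr":[0,0,0],"hand":-1},{"linear":[0,0.038,0],"dr":[0,0,0],"hand":-1},{"linear":[0,0.038,0],"dr":[0,0,0],"hand":-1},{"linear":[0,0.038,0],"dr":[0,0,0],"hand":-1}]'
```

```text
t: 20.97
eef_pos: [0.5173, 0.1252, 0.1602]
tool_rot: [-0.02, 0.02, 0.707, -0.707]
contact_force: [-0.2, 0.3, -3.5]
gripper_width: 0.575
t: 21.47
eef_pos: [0.5173, 0.1235, 0.1226]
tool_rot: [0.022, -0.021, -0.707, 0.707]
contact_force: [0.7, -0.1, -1.9]
gripper_width: 0.576
```

```bash

python3 -m crank '[{"linear":[0,0.003,0],"dr":[0,0,0],"hand":-1},{"linear":[0,0.006,0],"dr":[0,0,0],"hand":-1},{"linear":[0,0.009,0],"dr":[0,0,0],"hand":-1},{"linear":[0,0.009,0],"dr":[0,0,0],"hand":-1}]'
```

```text
t: 21.8
eef_pos: [0.5173, 0.1234, 0.1135]
tool_rot: [0.022, -0.021, -0.707, 0.707]
contact_force: [-0.2, -0.0, -2.0]
gripper_width: 0.58
```

```bash

python3 -m crank '[{"linear":[0,0.002,0],"dr":[0,0,0],"hand":-1},{"linear":[0,0.003,0],"dr":[0,0,0],"hand":-1},{"linear":[0,0.003,0],"dr":[0,0,0],"hand":-1}]'
python3 -m crank '[{"linear":[0,0.002,0],"dr":[0,0,0],"hand":-1},{"linear":[0,0.002,0],"dr":[0,0,0],"hand":-1}]'
```

```text
t: 22.05
eef_pos: [0.5174, 0.1235, 0.1107]
tool_rot: [0.021, -0.021, -0.707, 0.707]
contact_force: [0.0, 0.5, -1.7]
gripper_width: 0.574
t: 22.22
eef_pos: [0.5178, 0.1237, 0.1095]
tool_rot: [0.021, -0.022, -0.707, 0.707]
contact_force: [-1.0, -0.5, 2.4]
gripper_width: 0.571
```

Contact at 0.1095, as expected for the floor. Open partly and rise.

```bash

python3 -m crank '[{"linear":[0,0,0],"dr":[0,0,0],"hand":0.3},{"linear":[0,0,0],"dr":[0,0,0],"hand":0.5},{"linear":[0,0,0],"dr":[0,0,0],"hand":0.7},{"linear":[0,0,0],"dr":[0,0,0],"hand":0.7},{"linear":[0,-0.01,0],"dr":[0,0,0],"hand":0.7},{"linear":[0,-0.03,0],"dr":[0,0,0],"hand":0.7},{"linear":[0,-0.06,0],"dr":[0,0,0],"hand":0.7},{"linear":[0,-0.1,0],"dr":[0,0,0],"hand":0.7},{"linear":[0,-0.14,0],"dr":[0,0,0],"hand":0.7},{"linear":[0,-0.16,0],"dr":[0,0,0],"hand":0.7}]'
python3 -m crank '[{"linear":[0.04,-0.03,0],"dr":[0,0,0],"hand":0.7},{"linear":[0.07,-0.05,0],"dr":[0,0,0],"hand":0.7},{"linear":[0.07,-0.05,0],"dr":[0,0,0],"hand":0.7},{"linear":[0.07,-0.05,0],"dr":[0,0,0],"hand":0.7}]'
python3 - <<'E'
from h import *
im=bot.read_camera("wrist");C=cam("wrist")
for d in bot.place_of("wrist","lid_ridge")[:1]:print(d["score"],d["xy"],onz(C,d["xy"],.18))
a=bot.read_camera("side")
hsv=cv2.cvtColor(im,cv2.COLOR_BGR2HSV)
cv2.imwrite("pics/m9.png",np.hstack([cv2.resize(im,(480,360)),cv2.resize(a[120:320,200:375],(315,360),interpolation=2)]))
E
```

```text
t: 23.05
eef_pos: [0.519, 0.1245, 0.2747]
tool_rot: [-0.019, 0.023, 0.708, -0.706]
contact_force: [1.4, -0.0, 0.7]
gripper_width: 0.849
t: 23.38
eef_pos: [0.447, 0.1285, 0.3215]
tool_rot: [-0.019, 0.022, 0.707, -0.707]
contact_force: [0.8, 0.1, -1.0]
gripper_width: 0.843
0.69 [474.6, 126.5] [0.50925237 0.02892392 0.18      ]
```

View pics/m9.png

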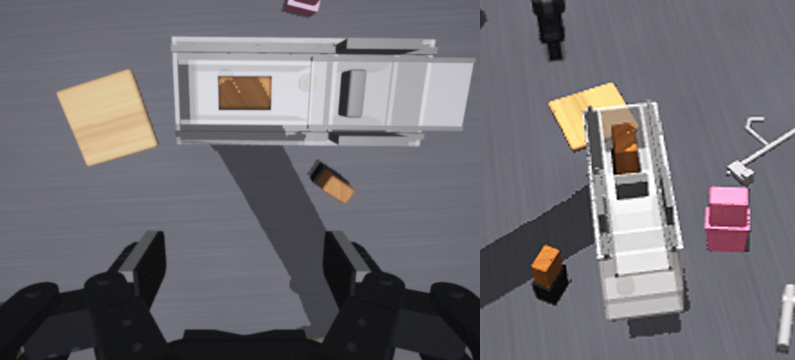

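The stopper stands in the bay at (245,92), upright and wide way along it. The lid is open (ridge y 0.029), the hand is clear and the bystanders weren't touched.

```bash
python3 -c "
from station import bot
print(bot.hand_in(),bot.get_obs()['t'])"
```

```text
the job is handed in; nothing more can be done
the job is handed in; nothing more can be done
```

The job is done and handed in, finishing at about 23.4 s of the 72 s allowed.

- **Freeing it:** I rocked the stopper about the jaws for roughly 12 swings, lifting about 2 mm a swing. At the end of each of my move calls the readings stayed well under the 15 N that lifts the organizer. The side pictures showed it still down on the shelf; I had no direct reading of its lift.
- **Coaster:** I stood the stopper upright on the oak coaster and let go. I found there that it had slipped about 6 mm in the grip. I also set it down harder than needed, with the wrist reading 36 N, just under the 40 N limit for the arm or the gripper's body.
- **Lid:** I slid it open about 125 mm, where it stopped against a 16 N push.
- **Bay:** I picked the stopper up again across its 50 mm width and lowered it to the bay floor.

The last pictures show the stopper upright in the bay with its wide way along it, the lid open across the empty neck, and the gripper clear of everything. The final ridge position (world y 0.029 m, about 0.030 m expected) agrees with a fully open lid. I never moved toward the hub cover, lug wrench or clip hanger, but I did not re-measure their positions.

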